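Show the locking holes of a joint pin

TASK

Take the orange cap off the rusty joint pin and stand it mouth down on the blue cage floor, without dropping it. Then grip the pin and draw it straight up, without jamming or dragging the base, until its lower locking hole is fully clear above the socket's mouth but at least about a third of the lower shank is still inside; finish holding it still there for inspection, never having pulled it right out. Leave the three beam clamps undisturbed.

Things in the scene. Friction and masses are not known exactly. Their poses are not given: they have to be found in the camera images.
- cage: mesh steel cage, open at the top, fixed. Origin under the centre of its floor, on the bench (z = 0); the floor is painted blue steel 4 mm thick, 460 mm (x) by 820 mm (y), its top at z = 4 mm. Mesh walls on its edges: 90 mm high on the robot's side, 130 mm on the far side (with a small bolted gate), 185 mm left and right
- socket_base: galvanised socket base, loose, 1.9 kg, standing on the blue floor: a 150 x 150 x 8 mm plate with an upright tube welded at its centre, 48.3 mm outside, bore 40.3 mm, 105 mm tall. Origin: centre of the plate's underside; z up along the tube, x and y along the plate's edges
- socket_mouth (a point): centre of the socket tube's open upper end, 113 mm above the underside of the socket base; z up along the bore
- joint_pin: rusty joint pin, about 0.7 kg, 212 mm long: shank 38.4 mm in diameter, collar 48.3 mm across and 12 mm high midway between two 100 mm shanks, each with an 11 mm cross hole 40 mm from the collar. At the start the collar rests on the socket's mouth, the lower shank in the bore with 0.95 mm clearance all round. Origin: centre of its foot; z up along the pin
- lower_hole (a point): centre of the lower locking hole, on the pin's axis, 60 mm above its foot; at the start 40 mm below the socket's mouth
- pin_top (a point): centre of the pin's top end, 212 mm above its foot
- cap: orange plastic guardrail cap, about 45 g, a round cup 47 mm outside, 40.4 mm inside, 70 mm tall, closed top 4 mm thick, standing mouth down over the pin's upper end with its top resting on the pin (it overlaps the pin by 66 mm; the fit is loose and it lifts straight off). Origin: centre of its mouth; z towards the closed top
- beam_clamp1: galvanised beam clamp, loose, 0.9 kg, about 100 x 50 mm and 117 mm tall, lying by itself on the blue floor; to be left alone. Origin: on its underside near the middle (all of it lies within 65 mm of this point, seen from above)
- beam_clamp2: galvanised beam clamp, loose, 0.9 kg, about 100 x 50 mm and 117 mm tall, lying by itself on the blue floor; to be left alone. Origin: on its underside near the middle (all of it lies within 65 mm of this point, seen from above)
- beam_clamp3: galvanised beam clamp, loose, 0.9 kg, about 100 x 50 mm and 117 mm tall, lying by itself on the blue floor; to be left alone. Origin: on its underside near the middle (all of it lies within 65 mm of this point, seen from above)
There are look-alikes about, which are no part of the job. Of the things like the cap, leave any that is black; of the rest the larger one is meant.

How it is judged:
On the way:
1. the cap stands mouth down on the blue floor, let go, while the pin is still fully down in the socket (height (world z) of cap between 0 and 0.008 m and angle between cap's own z axis and vertical below 0.1 rad and contact force between cap and the fingers below 0.05 N and contact force between cap and cage above 0.05 N and contact force between cap and socket_base below 0.05 N and z of lower_hole in the frame of socket_mouth below -0.034 m), for 0.2 s.
At the end, for the whole second after the job is handed in: Fingers hold the pin still, upright within 0.08 rad and in the bore (hole within 6 mm of its axis), lower hole's centre 5.5 to 34 mm above the mouth, under 20 N between pin and base; base flat on the blue floor; cap released, standing mouth down on the blue floor (height (world z) of cap between 0 and 0.008 m and angle between cap's own z axis and vertical below 0.1 rad and contact force between cap and the fingers below 0.05 N and contact force between cap and cage above 0.05 N and contact force between cap and socket_base below 0.05 N and z of lower_hole in the frame of socket_mouth between 0.0055 and 0.034 m and angle between the z axis of joint_pin and the z axis of socket_base, either way round below 0.08 rad and angle between joint_pin's own z axis and vertical below 0.08 rad and horizontal distance between lower_hole and socket_mouth below 0.006 m and contact force between joint_pin and the fingers above 3 N and contact force between joint_pin and socket_base below 20 N and linear speed of joint_pin below 0.02 m/s and height (world z) of socket_base below 0.008 m and angle between socket_base's own z axis and vertical below 0.05 rad); the arm keeps its last pose, push and grip.
It fails at once if a beam clamp is moved by more than 20 mm (distance of any of beam_clamp1, beam_clamp2, beam_clamp3 from where it was at the start of the episode above 0.02 m).
It fails at once if the socket base is dragged, lifted or tipped (moved by more than 15 mm or leaning more than 0.15 rad) (distance of socket_base from where it was at the start of the episode above 0.015 m or angle between socket_base's own z axis and vertical above 0.15 rad).
It fails at once if the pin jams in the bore while it is drawn (over 30 N between pin and socket base) (z of lower_hole in the frame of socket_mouth above -0.034 m and contact force between joint_pin and socket_base above 30 N).
It fails at once if the pin is pulled right out of the socket (z of lower_hole in the frame of socket_mouth above 0.06 m).
It fails at once if the cap is dropped or thrown (faster than 0.7 m/s out of the fingers) (contact force between cap and the fingers below 0.05 N and linear speed of cap above 0.7 m/s).
It also fails if it takes over 50 s, if anything falls off the work surface, if the arm or the gripper's body presses on something with over 40 N, if the wrist force passes 120 N, or if a joint passes its speed limit or range.

ROBOT

A 6-joint arm with a two-finger parallel gripper is mounted at the origin on the work surface. World frame = base frame: x ahead of the robot, y to its left, z up, the work surface at z = 0. Lengths are in m, angles in rad, forces in N, time in s.
With the tool pointing down it reaches from about 0.325 to 1 m from the base axis. Payload 5.1 kg.
Tool frame: the origin (TCP) lies midway between the tips of the shut fingers; the grasp point (between the pads) lies 19 mm behind it (arm.hold_point_z is the distance from the TCP to the grasp point, in m); x points along the fingers, y is the direction in which the jaws open and shut, and the axes are right-handed (so a half turn about x gives the same grasp; the last joint's range is limited). The gripper opens to 85 mm and grips with 20 to 120 N. Pads are 22 mm wide; open, the fingers measure 114 mm over their backs; the gripper's body (76 mm by 85 mm) begins 54 mm behind the grasp point. The pads swing forward as they close: fully open they stand 13 mm farther back than shut.
Start: joints at [-1.41, 0.124, 1.65, -0, 1.367, -0.083], TCP at [0.157, -0.631, 0.197] pointing down, gripper open.
Joint ranges: [-2.61, 2.61], [-1.02, 2.33], [0.03, 2.71], [-1.35, 4.49], [0.32, 2.68], [-2.91, 2.91]. Speed limits (rad/s): [2.57, 2.57, 3.14, 3.14, 3.14, 3.14].

INTERFACE

Orientations are given as a unit quaternion [x, y, z, w].
In Python, from cell import arm gives the robot as it stands. The module is installed in compiled form; this text tells all that it offers.
- The arm moves only by the tool arm_command, never from a script. Its argument "motion" is one flat list of numbers, 7 for each row, row after row: the turn, a rotation vector about the tool's x, y, z in degrees, then the shift along the tool's x, y, z in m, then the gripper command: -1 is fully open, 1 is shut, values between are in proportion. A call has 1 to 8 rows; each row shifts and turns the pose as measured when the row begins, along the tool's axes as they then stand; what a row does not reach is not made up. A row lasts 1/8 s, in which the tool goes at most 62.5 mm and 10.7 degrees, less where a joint would pass 70% of its speed; a pose out of reach is approached as far as the arm can. A call with a gripper value outside its range is refused whole. The fingers move at their own pace and stop on an object; "squeeze" is the grip in N (left out, the last holds). Time passes only in rows, so rows that do not move let the fingers close. It gives the time, the measured TCP pose, the force and the opening at its end, in the units of the state.
- arm.sense(): the state, without advancing time (a new reading comes with each control period).
- arm.read_camera(name): name is "scene" or "top" or "wrist"; returns a dict with "frame" (384x512x3 uint8, blue, green, red), "range_z" (384x512 float32, m along the optical axis (not along the pixel's ray), 0 where there is no reading), "intrinsics" (3x3 intrinsics, pixels), "dist_coeffs" ([k1, k2, p1, p2, k3] as OpenCV has them; the pictures are not rectified), "camera_from_world" (4x4, takes a point from world to camera coordinates); the wrist camera has in their place "mount" (4x4, takes a point from camera to tool coordinates, whose origin is the TCP and whose axes are the tool frame's). Camera axes: x right, y down, z forward; pixel columns grow to the right and rows downward; lengths in m; the calibration is good to about 2 mm. A picture is of the moment at which its call begins: read the wrist's pose just before it.
- arm.hand_in(): hands the job in, once; it reports no verdict.
Trained networks look in a picture, given as the dict that the camera call returned (one of the last four; its "shot" number tells which), for a name from the list of things; names that differ only in an ending like _2 or _b are one class to them, and where a whole thing is asked for, a point or a joint stands for the part that bears it (a point fixed in the world has none). Each returns a list of dicts, best first, with "score" (0 to 1); they miss things now and then, are a little off and sometimes report something else, mostly with a low value. They report only what shows in the picture. A call takes as long as a camera call. They do not tell look-alikes from the thing itself.
- arm.look_for(query, picture): "position" ([column, row] in pixels, amid what is visible of it).
- arm.trace(query, picture): "pixels" (384x512 bool, what is visible of it) and "position" ([column, row] in pixels, amid what is visible of it).
- arm.spot_point(query, picture): "position" ([column, row] in pixels: a listed point, or the origin of a listed thing).
The state is a dict: "time_s": time; "joints": joint angles; "qd": joint speeds; "joint_efforts": joint torques, N m; "tcp_pos": TCP position; "ee_rot": TCP orientation; "wrist_force": force on the tool from outside, world axes, zero at the start; "torque": the same for the moment, N m; "width": finger opening in m.
Only numpy, scipy, OpenCV 4.12 (cv2) and the standard library are available. Lean on these libraries where they do the work, as an engineer would, in place of code of your own. Each camera call takes 0.05 s, during which the arm holds its last target.

## Working session

There is one attempt and no reset: what is moved stays moved. The work goes in short steps, Python scripts to look and compute and a tool call to move; the robot and the scene stay as the last step left them, time stands still between calls to the robot, and variables do not carry over. Pictures are saved under pics/ and viewed, and the job is handed in when it is done.

Besides the shell and the picture viewer there is one more tool, called after ">>>" as name(argument=value, ...) on one line, values as JSON. arm_command: Moves the arm, as the interface text tells. Its arguments: {"type":"object","properties":{"motion":{"type":"array","items":{"type":"number"}},"squeeze":{"type":"number"}},"required":["motion"]}

```bash
mkdir -p pics
cat > h.py <<'E'
import numpy as np, cv2
from cell import arm
def shot(cam,name,marks=()):
    p=arm.read_camera(cam); 
    cv2.imwrite(f'pics/{name}.png',p['frame']); return p
def ray_world(p,T_wc=None):
    pass
def cloud(p, cfw=None, mask=None):
    K=np.array(p['intrinsics']);d=np.array(p['dist_coeffs'])
    z=p['range_z']; m=(z>0) if mask is None else (mask&(z>0))
    v,u=np.nonzero(m)
    xy=cv2.undistortPoints(np.stack([u,v],1).astype(np.float64).reshape(-1,1,2),K,d).reshape(-1,2)
    zz=z[m].astype(float)
    pc=np.c_[xy*zz[:,None],zz]
    if 'camera_from_world' in p:
        T=np.linalg.inv(np.array(p['camera_from_world']))
    else: T=cfw@np.array(p['mount'])
    return pc@T[:3,:3].T+T[:3,3], u, v
E
python3 - <<'E'
from h import *
print(arm.sense())
a=shot('scene','s0');b=shot('top','t0')
for n,p in(('scene',a),('top',b)):
    print(n,p['intrinsics'],np.linalg.inv(p['camera_from_world'])[:3,3])
    for q in ['cap','joint_pin','socket_base','beam_clamp1']:
        for r in arm.trace(q,p)[:5]:
            P,u,v=cloud(p,mask=r['pixels'])
            print(q,round(r['score'],2),np.round(r['position']),len(P),np.round(np.median(P,0),3),np.round(np.percentile(P,2,0),3),np.round(np.percentile(P,98,0),3))
E
```

```text
{'time_s': 0.0, 'joints': array([-1.40960312e+00,  1.24530054e-01,  1.65165261e+00,  5.14383676e-06,
        1.36753273e+00, -8.25848570e-02]), 'qd': array([ 0.00143559,  0.00118133, -0.00076312, -0.00082425, -0.00181827,
        0.00013592]), 'joint_efforts': array([ 2.90357377e-03, -4.23612714e+01, -3.65446794e+01,  7.36026595e-05,
        7.08122257e-03,  2.95770022e-06]), 'tcp_pos': array([ 0.15676399, -0.63011031,  0.19614961]), 'ee_rot': array([-0.7018325 , -0.08672488,  0.70188792, -0.0852249 ]), 'wrist_force': array([ 0.67688914,  0.09216578, -0.16423139]), 'torque': array([ 0.02232098, -0.00992051, -0.05489729]), 'width': 0.08579269904114112}
scene [[447.88461321   0.         255.02088597]
 [  0.         447.88461321 194.95531966]
 [  0.           0.           1.        ]] [0.9353497  0.60872304 0.93895205]
cap 0.7 [376. 232.] 238 [0.284 0.217 0.05 ] [ 0.255  0.196 -0.002] [0.297 0.229 0.055]
cap 0.57 [215. 191.] 705 [ 0.611 -0.01   0.218] [ 0.537 -0.149  0.008] [0.629 0.002 0.235]
cap 0.57 [276. 144.] 318 [ 0.282 -0.19   0.06 ] [ 0.258 -0.222  0.004] [ 0.3   -0.178  0.073]

[... 713 characters left out ...]
225 -0.001] [ 0.299 -0.182  0.074]
cap 0.6 [265. 153.] 425 [ 0.595 -0.024  0.231] [ 0.581 -0.046  0.167] [ 0.625 -0.003  0.237]
cap 0.46 [176. 290.] 188 [0.278 0.206 0.052] [0.263 0.191 0.001] [0.295 0.225 0.058]
socket_base 0.9 [262. 174.] 2286 [ 0.586 -0.019  0.012] [ 0.531 -0.097  0.006] [0.672 0.048 0.086]
socket_base 0.62 [264. 165.] 74 [ 0.586 -0.026  0.13 ] [ 0.581 -0.044  0.122] [ 0.598 -0.003  0.157]
beam_clamp1 0.75 [359. 131.] 677 [ 0.701 -0.293  0.066] [ 0.682 -0.332  0.008] [ 0.735 -0.243  0.116]
beam_clamp1 0.71 [141. 140.] 634 [0.682 0.309 0.066] [0.665 0.257 0.004] [0.715 0.352 0.117]
beam_clamp1 0.59 [139. 218.] 749 [0.46  0.312 0.065] [0.42  0.28  0.009] [0.505 0.353 0.116]
```

View pics/s0.png

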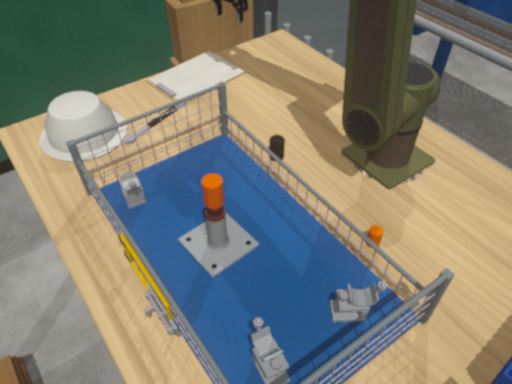

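View pics/t0.png

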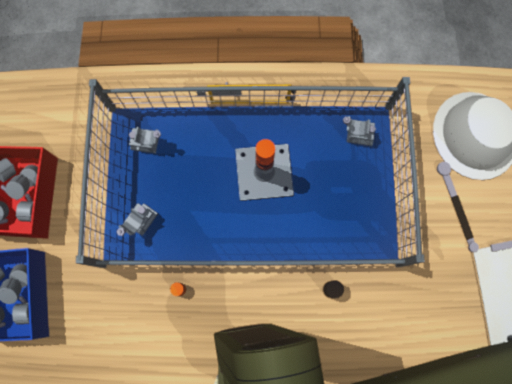

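The cap to take is the orange one on the pin: scene (212,180), top (265,153). A smaller orange cap and a black one stand outside the cage, and the three clamps are clear of the base. Next I'll measure the axis.

```bash
cat >> h.py <<'E'
from scipy.spatial.transform import Rotation as Ro
from scipy.optimize import least_squares
def toolT():
    s=arm.sense();T=np.eye(4);T[:3,:3]=Ro.from_quat(s['ee_rot']).as_matrix();T[:3,3]=s['tcp_pos'];return T
def fitcirc(xy,r,c0):
    f=lambda c:np.hypot(*(xy-c).T)-r
    s=least_squares(f,c0,loss='soft_l1',f_scale=0.001);return s.x,np.std(f(s.x))
E
python3 - <<'E'
from h import *
np.set_printoptions(precision=4,suppress=True)
print(toolT())
for n in('scene','top'):
    p=arm.read_camera(n); P,u,v=cloud(p)
    near=(np.hypot(P[:,0]-.605,P[:,1]+.02)<.06)
    for lo,hi,r in((.17,.225,.0235),(.133,.158,.0192),(.03,.112,.02415)):
        m=near&(P[:,2]>lo)&(P[:,2]<hi)
        print(n,lo,m.sum(),fitcirc(P[m][:,:2],r,np.array([.605,-.02])))
    m=near&(P[:,2]>.228); print('top',m.sum(),P[m].mean(0),(P[m].min(0)+P[m].max(0))/2, np.ptp(P[m],axis=0))
    m=(np.hypot(P[:,0]-.605,P[:,1]+.02)<.13)&(P[:,2]>.0095)&(P[:,2]<.02)
    print('plate',m.sum(), cv2.minAreaRect((P[m][:,:2]*1000).astype(np.float32)))
    m=(P[:,2]<.009)&(P[:,2]>-.003)&(abs(P[:,0]-.48)<.06)&(abs(P[:,1]+.18)<.06)
    print('floor z',np.median(P[m][:,2]))
E
```

```text
[[-0.      0.2414 -0.9704  0.1569]
 [ 0.     -0.9704 -0.2414 -0.6308]
 [-1.     -0.      0.      0.1974]
 [ 0.      0.      0.      1.    ]]
scene 0.17 348 (array([ 0.6047, -0.0227]), np.float64(0.0011739788604374713))
scene 0.133 107 (array([ 0.6042, -0.0222]), np.float64(0.0010119370564071382))
scene 0.03 415 (array([ 0.6049, -0.0226]), np.float64(0.001160048540253142))
top 284 [ 0.6067 -0.0209  0.2325] [ 0.6061 -0.0217  0.2322] [0.048  0.047  0.0076]
plate 1839 ((605.769287109375, -21.426246643066406), (153.74136352539062, 154.2845001220703), 5.090085029602051)
floor z 0.00391823179948575
top 0.17 124 (array([ 0.6049, -0.0239]), np.float64(0.00048593559903829423))
top 0.133 20 (array([ 0.6046, -0.0246]), np.float64(0.0009398815169067984))
top 0.03 131 (array([ 0.6049, -0.0241]), np.float64(0.0005521681582764741))
top 297 [ 0.6038 -0.0241  0.2327] [ 0.6045 -0.0234  0.2336] [0.0468 0.0451 0.011 ]
plate 1839 ((602.7181396484375, -22.730911254882812), (234.4298858642578, 246.1094512939453), 77.76113891601562)
floor z 0.004050106932533604
```

>>> arm_command(motion=[7, 0, 0, -0.05, 0, 0, -1, 7, 0, 0, -0.05, 0, 0, -1, 0, 0, 0, -0.01, -0.02, -0.015, -1, 0, 0, 0, 0, -0.045, -0.034, -1, 0, 0, 0, 0, -0.045, -0.034, -1, 0, 0, 0, 0, -0.045, -0.034, -1, 0, 0, 0, 0, -0.045, -0.034, -1, 0, 0, 0, 0, -0.045, -0.034, -1])

```text
time_s: 1.6
tcp_pos: [0.3474, -0.3765, 0.3044]
ee_rot: [-0.707, -0.001, 0.708, 0.006]
wrist_force: [0.2, -0.4, -0.4]
width: 0.0857
```

Run:
```python
from h import *
np.set_printoptions(precision=4,suppress=True)
print(toolT(),arm.sense()['time_s'])
```

```text
[[-0.0012 -0.0082 -1.      0.3474]
 [ 0.01   -0.9999  0.0081 -0.3765]
 [-0.9999 -0.01    0.0013  0.3044]
 [ 0.      0.      0.      1.    ]] 1.6
```

>>> arm_command(motion=[0, 0, 0, 0, -0.046, -0.034, -1, 0, 0, 0, 0, -0.046, -0.034, -1, 0, 0, 0, 0, -0.046, -0.034, -1, 0, 0, 0, 0, -0.046, -0.034, -1, 0, 0, 0, 0, -0.046, -0.034, -1, 0, 0, 0, 0, -0.046, -0.034, -1, 0, 0, 0, 0, -0.046, -0.034, -1, 0, 0, 0, 0, 0, 0, -1])

```text
time_s: 2.6
tcp_pos: [0.5886, -0.0318, 0.2968]
ee_rot: [-0.703, -0.009, 0.711, 0.003]
wrist_force: [-0.7, -1.1, -0.6]
width: 0.0851
```

Run:
```python
from h import *
np.set_printoptions(precision=4,suppress=True)
T=toolT();print(T)
p=shot('wrist','w1');print(p['mount'])
P,u,v=cloud(p,T)
near=(np.hypot(P[:,0]-.605,P[:,1]+.02)<.06)
for lo,hi,r in((.17,.225,.0235),(.133,.158,.0192),(.03,.112,.02415)):
    m=near&(P[:,2]>lo)&(P[:,2]<hi)
    if m.sum()>20: print(lo,m.sum(),fitcirc(P[m][:,:2],r,np.array([.605,-.02])))
m=near&(P[:,2]>.227)&(P[:,2]<.24); print('top',m.sum(),P[m].mean(0),(P[m].min(0)+P[m].max(0))/2, np.ptp(P[m],axis=0))
```

```text
[[-0.012   0.0093 -0.9999  0.5886]
 [ 0.0164 -0.9998 -0.0094 -0.0318]
 [-0.9998 -0.0165  0.0118  0.2968]
 [ 0.      0.      0.      1.    ]]
[[-0.0003 -0.2994  0.9541 -0.1762]
 [ 1.      0.0003  0.0004  0.0007]
 [-0.0004  0.9541  0.2994 -0.0767]
 [ 0.      0.      0.      1.    ]]
0.17 422 (array([ 0.6049, -0.0243]), np.float64(0.00017967844705141803))
0.03 206 (array([ 0.6051, -0.0245]), np.float64(0.00016413318668434106))
top 2777 [ 0.6062 -0.0245  0.2326] [ 0.6054 -0.0247  0.2313] [0.046  0.0459 0.0085]
```

View pics/w1.png

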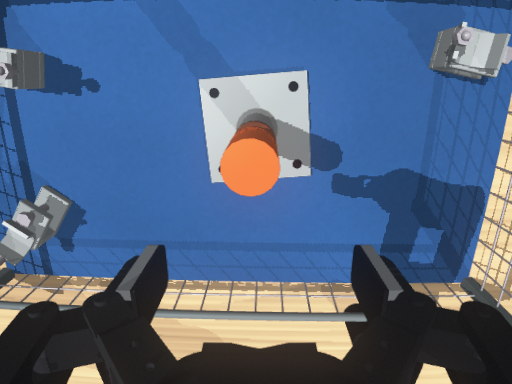

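The wrist view shows the cap top at (250,165) between the open fingers. Its axis comes out at (0.605, -0.0244).

```bash
cat >> h.py <<'E'
RD=np.array([[0,0,-1],[0,-1,0],[-1,0,0.]])
def to(x,y,z):
    T=toolT();s=arm.sense();R=T[:3,:3]
    print('t',round(s['time_s'],3),'pos',np.round(T[:3,3],4),'tilt',np.round(np.degrees(Ro.from_matrix(R.T@RD).as_rotvec()),2),
     'shift',np.round(R.T@(np.array([x,y,z])-T[:3,3]),4),'F',np.round(s['wrist_force'],2),'M',np.round(s['torque'],2),'w',round(s['width'],4))
E
python3 -c "
from h import *
to(.605,-.0244,.290)"
```

```text
t 2.65 pos [ 0.5878 -0.0332  0.2968] tilt [0.44 0.71 0.91] shift [ 0.0067 -0.0085 -0.0173] F [-0.06  0.56 -0.58] M [-0.   -0.01 -0.02] w 0.0853
```

>>> arm_command(motion=[0.4, 0.7, 0.9, 0.007, -0.0085, -0.0173, -1, 0, 0, 0, 0, 0, 0, -1, 0, 0, 0, 0, 0, 0, -1])

```text
time_s: 3.02
tcp_pos: [0.6043, -0.0253, 0.288]
ee_rot: [-0.707, 0.001, 0.708, 0.0]
wrist_force: [0.3, 0.1, 0.2]
width: 0.0856
```

```bash
python3 -c "
from h import *
to(.605,-.0244,.188)"
```

```text
t 3.025 pos [ 0.6043 -0.0253  0.288 ] tilt [-0.08  0.07 -0.06] shift [ 0.1    -0.001  -0.0008] F [0.33 0.14 0.25] M [-0.    0.01  0.02] w 0.0856
```

>>> arm_command(motion=[-0.1, 0, 0, 0.025, -0.001, -0.0008, -1, 0, 0, 0, 0.025, 0, 0, -1, 0, 0, 0, 0.025, 0, 0, -1, 0, 0, 0, 0.02, 0, 0, -1, 0, 0, 0, 0, 0, 0, -1])

```text
time_s: 3.65
tcp_pos: [0.6048, -0.0282, 0.1924]
ee_rot: [0.708, -0.003, -0.706, -0.001]
wrist_force: [0.7, 0.4, -0.9]
width: 0.0855
```

```bash
python3 -c "
from h import *
to(.605,-.0244,.188)"
```

```text
t 3.65 pos [ 0.6048 -0.0282  0.1924] tilt [-0.3  -0.15 -0.12] shift [ 0.0044 -0.0038 -0.0001] F [ 0.68  0.44 -0.86] M [-0.04 -0.05 -0.02] w 0.0855
```

>>> arm_command(motion=[-0.3, -0.1, -0.1, 0.004, -0.0038, 0, -1, 0, 0, 0, 0, 0, 0, -1])

```text
time_s: 3.9
tcp_pos: [0.6059, -0.0246, 0.1903]
ee_rot: [0.708, -0.0, -0.706, 0.0]
wrist_force: [-0.5, 0.6, -0.0]
width: 0.0855
```

```bash
python3 -c "
from h import *
to(.605,-.0244,.188)"
```

```text
t 3.9 pos [ 0.6059 -0.0246  0.1903] tilt [-0.01 -0.22 -0.03] shift [ 0.0023 -0.0002  0.0009] F [-0.53  0.56 -0.04] M [ 0.04 -0.02 -0.09] w 0.0855
```

>>> arm_command(motion=[0, 0, 0, 0, 0, 0.0009, 0, 0, 0, 0, 0, 0, 0, 0.5, 0, 0, 0, 0, 0, 0, 1, 0, 0, 0, 0, 0, 0, 1, 0, 0, 0, 0, 0, 0, 1], squeeze=25)

```text
time_s: 4.53
tcp_pos: [0.6061, -0.024, 0.1926]
ee_rot: [0.71, 0.0, -0.705, 0.0]
wrist_force: [-1.0, 1.2, -0.7]
width: 0.0449
```

```bash
python3 -c "
from h import *
to(.605,-.0244,.188)"
```

```text
t 4.525 pos [ 0.6061 -0.024   0.1926] tilt [ 0.03 -0.42  0.  ] shift [0.0046 0.0004 0.0011] F [-0.98  1.16 -0.73] M [0.13 0.07 0.01] w 0.0449
```

>>> arm_command(motion=[0, 0, 0, -0.008, 0, 0, 1, 0, 0, 0, -0.015, 0, 0, 1, 0, 0, 0, -0.015, 0, 0, 1, 0, 0, 0, -0.015, 0, 0, 1])

```text
time_s: 5.03
tcp_pos: [0.6054, -0.0241, 0.248]
ee_rot: [0.709, 0.0, -0.705, 0.0]
wrist_force: [0.4, 0.7, -1.3]
width: 0.0449
```

```bash
python3 -c "
from h import *
to(.605,-.0244,.288)"
```

```text
t 5.025 pos [ 0.6054 -0.0241  0.248 ] tilt [ 0.02 -0.35 -0.01] shift [-0.04    0.0003  0.0001] F [ 0.39  0.71 -1.31] M [ 0.03 -0.08  0.03] w 0.0449
```

>>> arm_command(motion=[0, 0, 0, -0.02, 0, 0, 1, 0, 0, 0, -0.02, 0, 0, 1, 0, 0, 0, -0.01, 0, 0, 1, 0, -0.3, 0, 0, 0, 0, 1])

```text
time_s: 5.52
tcp_pos: [0.606, -0.0247, 0.3057]
ee_rot: [0.709, -0.001, -0.705, 0.001]
wrist_force: [0.0, -0.2, -0.1]
width: 0.0448
```

Run:
```python
from h import *
to(.49,-.19,.30)
p=shot('wrist','w2');p=shot('scene','s2'); 
P,u,v=cloud(p)
near=(np.hypot(P[:,0]-.605,P[:,1]+.02)<.06)
m=near&(P[:,2]>.135)&(P[:,2]<.225);print(fitcirc(P[m][:,:2],.0192,np.array([.605,-.02])),m.sum())
```

```text
t 5.525 pos [ 0.606  -0.0247  0.3057] tilt [ 0.01 -0.36 -0.1 ] shift [0.0052 0.1653 0.116 ] F [ 0.02 -0.19 -0.12] M [-0.01  0.05 -0.02] w 0.0448
(array([ 0.604224  , -0.02248632]), np.float64(0.0010748136099282002)) 447
```

View pics/w2.png

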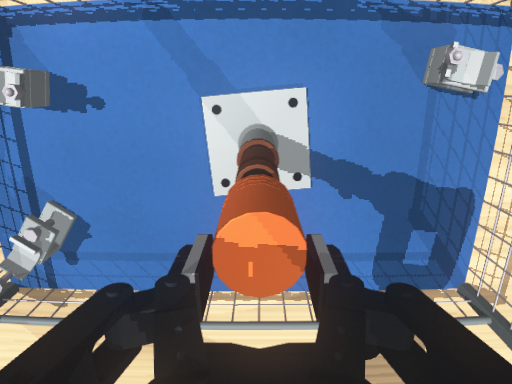

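View pics/s2.png

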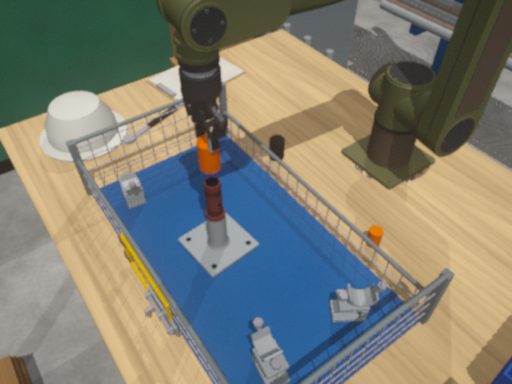

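The cap is held and clear of the pin at scene (208,155). The pin is still down in the socket at (214,200). I'll carry the cap to open floor at (0.49, -0.19).

>>> arm_command(motion=[0, -0.2, 0, 0, 0.04, 0.028, 1, 0, 0, 0, 0, 0.04, 0.028, 1, 0, 0, 0, 0, 0.04, 0.028, 1, 0, 0, 0, 0, 0.03, 0.02, 1, 0, 0, 0, 0, 0.01, 0.01, 1, 0, 0, 0, 0, 0, 0, 1])

```text
time_s: 6.38
tcp_pos: [0.4863, -0.1873, 0.2961]
ee_rot: [-0.703, -0.002, 0.711, 0.0]
wrist_force: [0.3, 0.7, -1.4]
width: 0.0453
```

```bash
python3 -c "
from h import *
to(.49,-.19,.034)"
```

```text
t 6.375 pos [ 0.4863 -0.1873  0.2961] tilt [0.13 0.66 0.19] shift [ 0.262   0.0036 -0.0067] F [ 0.27  0.74 -1.39] M [-0.04 -0.    0.02] w 0.0453
```

>>> arm_command(motion=[0.1, 0.6, 0.2, 0.04, 0.002, -0.004, 1, 0, 0, 0, 0.045, 0, 0, 1, 0, 0, 0, 0.045, 0, 0, 1, 0, 0, 0, 0.045, 0, 0, 1, 0, 0, 0, 0.025, 0, 0, 1, 0, 0, 0, 0, 0, 0, 1])

```text
time_s: 7.12
tcp_pos: [0.4943, -0.1824, 0.0896]
ee_rot: [0.707, 0.004, -0.707, 0.002]
wrist_force: [-0.5, -0.7, 0.4]
width: 0.045
```

Run:
```python
from h import *
to(.49,-.19,.034)
T=toolT()
a=shot('scene','s3');b=shot('top','t3')
for p in(a,b):
    P,u,v=cloud(p)
    m=(np.hypot(P[:,0]-T[0,3],P[:,1]-T[1,3])<.03)
    f=p['frame'][v,u].astype(int); o=m&(f[:,2]>150)&(f[:,0]<90)
    print(o.sum(),np.percentile(P[o],[1,50,99],axis=0).round(4).tolist())
```

```text
t 7.125 pos [ 0.4943 -0.1824  0.0896] tilt [ 0.49 -0.06  0.16] shift [0.0556 0.0077 0.0044] F [-0.52 -0.69  0.42] M [-0.01  0.01  0.02] w 0.045
253 [[0.4869, -0.1999, 0.0652], [0.5054, -0.1666, 0.1052], [0.5175, -0.1554, 0.1326]]Traceback (most recent call last):
  File "<stdin>", line 9, in <module>
    return _quantile_unchecked(
        a, q, axis, out, overwrite_input, method, keepdims, weights)
    return _ureduce(a,
                    func=_quantile_ureduce_func,
    ...<5 lines>...
                    overwrite_input=overwrite_input,
                    method=method)
    r = func(a, **kwargs)
    result = _quantile(arr,
                       quantiles=q,
    ...<2 lines>...
                       out=out,
                       weights=wgt)
    slices_having_nans = np.isnan(arr[-1, ...])
                                  ~~~^^^^^^^^^
IndexError: index -1 is out of bounds for axis 0 with size 0
```

>>> arm_command(motion=[0.4, 0, 0.1, 0.02, 0, 0, 1, 0, 0, 0, 0.02, 0, 0, 1, 0, 0, 0, 0.006, 0, 0, 1, 0, 0, 0, 0, 0, 0, 1])

```text
time_s: 7.72
tcp_pos: [0.5035, -0.1855, 0.0548]
ee_rot: [0.714, -0.002, -0.7, 0.004]
wrist_force: [0.3, -0.4, -0.1]
width: 0.0453
```

Run:
```python
from h import *
to(.49,-.19,.034)
```

```text
t 7.725 pos [ 0.5035 -0.1855  0.0548] tilt [ 0.16 -1.14 -0.45] shift [0.0205 0.0043 0.014 ] F [ 0.29 -0.41 -0.11] M [-0.02 -0.01  0.01] w 0.0453
```

>>> arm_command(motion=[0.1, -1.1, -0.4, 0.008, 0, 0.003, 1, 0, 0, 0, 0, 0, 0, 1])

```text
time_s: 7.98
tcp_pos: [0.502, -0.1862, 0.0485]
ee_rot: [0.708, -0.0, -0.706, 0.001]
wrist_force: [-0.7, 0.4, -0.0]
width: 0.0449
```

Run:
```python
from h import *
to(.49,-.19,.034)
```

```text
t 7.975 pos [ 0.502  -0.1862  0.0485] tilt [ 0.05 -0.15 -0.12] shift [0.0145 0.0037 0.012 ] F [-0.72  0.42 -0.04] M [ 0.   -0.01 -0.02] w 0.0449
```

>>> arm_command(motion=[0, -0.1, -0.1, 0.01, 0, 0, 1, 0, 0, 0, 0, 0, 0, 1])

```text
time_s: 8.22
tcp_pos: [0.5022, -0.1864, 0.0382]
ee_rot: [0.708, 0.0, -0.707, 0.0]
wrist_force: [-0.6, -0.5, -0.6]
width: 0.0449
```

Run:
```python
from h import *
to(.49,-.19,.034)
```

```text
t 8.225 pos [ 0.5022 -0.1864  0.0382] tilt [ 0.05 -0.07 -0.03] shift [0.0042 0.0036 0.0122] F [-0.57 -0.47 -0.64] M [-0.02 -0.05  0.01] w 0.0449
```

Tilt is near zero, so I'll go down in small steps until it touches.

>>> arm_command(motion=[0, 0, 0, 0.003, 0, 0, 1, 0, 0, 0, 0.002, 0, 0, 1, 0, 0, 0, 0, 0, 0, 1])

```text
time_s: 8.6
tcp_pos: [0.5026, -0.1865, 0.0338]
ee_rot: [0.708, 0.0, -0.706, 0.0]
wrist_force: [-0.1, 0.4, -0.0]
width: 0.045
```

Run:
```python
from h import *
to(.49,-.19,.034)
p=shot('scene','s4'); P,u,v=cloud(p)
m=(np.hypot(P[:,0]-.502,P[:,1]+.186)<.04)
f=p['frame'][v,u].astype(int); o=m&(f[:,2]>120)&(f[:,0]<70)&(f[:,2]>f[:,1]+50)
print(o.sum(),np.percentile(P[o],[1,5,50,95,99],axis=0).round(4).tolist())
cv2.imwrite('pics/s4c.png',cv2.resize(p['frame'][100:300,100:350],None,fx=3,fy=3))
```

```text
t 8.6 pos [ 0.5026 -0.1865  0.0338] tilt [ 0.04 -0.1  -0.02] shift [-0.0002  0.0035  0.0126] F [-0.13  0.38 -0.01] M [-0.01 -0.02  0.06] w 0.045
116 [[0.4894, -0.2041, 0.0102], [0.4911, -0.2032, 0.0133], [0.503, -0.1778, 0.0717], [0.5221, -0.1611, 0.0769], [0.5241, -0.1606, 0.0784]]
```

View pics/s4c.png

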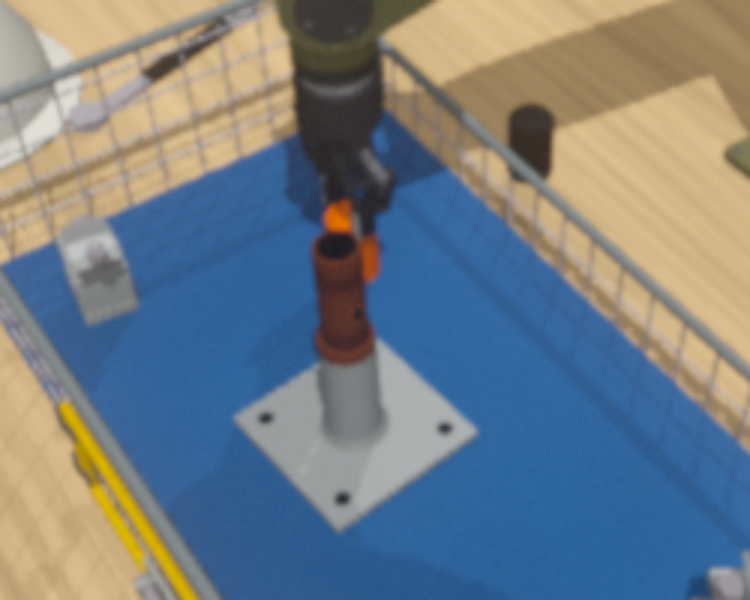

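The cap is partly behind the pin. Its top reads about 0.077, and a standing cap should read 0.074, so about 3 mm is left.

>>> arm_command(motion=[0, 0, 0, 0.0015, 0, 0, 1, 0, 0, 0, 0.001, 0, 0, 1, 0, 0, 0, 0, 0, 0, 1])

```text
time_s: 9.02
tcp_pos: [0.504, -0.1867, 0.034]
ee_rot: [0.708, 0.0, -0.706, 0.0]
wrist_force: [0.2, 0.4, -0.4]
width: 0.045
```

Run:
```python
from h import *
to(.49,-.19,.031)
```

```text
t 9.025 pos [ 0.504  -0.1867  0.034 ] tilt [ 0.04 -0.22 -0.03] shift [0.003  0.0033 0.014 ] F [ 0.19  0.36 -0.41] M [ 0.03  0.04 -0.05] w 0.045
```

>>> arm_command(motion=[0, -0.2, 0, 0.002, 0, 0.001, 1, 0, 0, 0, 0.0015, 0, 0, 1])

```text
time_s: 9.28
tcp_pos: [0.5047, -0.1869, 0.0337]
ee_rot: [0.708, -0.0, -0.706, 0.0]
wrist_force: [-3.5, 2.9, 11.3]
width: 0.0452
```

Run:
```python
from h import *
to(.49,-.19,.031)
```

```text
t 9.275 pos [ 0.5047 -0.1869  0.0337] tilt [ 0.02 -0.18 -0.03] shift [0.0026 0.0031 0.0147] F [-3.45  2.88 11.33] M [0.55 0.6  0.05] w 0.0452
```

Contact: 11 N upward, tool upright. I'll open and back off.

>>> arm_command(motion=[0, 0, 0, -0.001, 0, 0, 0.7, 0, 0, 0, 0, 0, 0, 0.0, 0, 0, 0, 0, 0, 0, -0.5, 0, 0, 0, 0, 0, 0, -1, 0, 0, 0, 0, 0, 0, -1])

```text
time_s: 9.9
tcp_pos: [0.5039, -0.1868, 0.0332]
ee_rot: [0.708, 0.0, -0.707, 0.0]
wrist_force: [-0.2, 0.0, -0.9]
width: 0.0856
```

Run:
```python
from h import *
to(.504,-.187,.3)
T=toolT()
p=shot('wrist','w5'); P,u,v=cloud(p,T)
m=(np.hypot(P[:,0]-.504,P[:,1]+.187)<.03)&(P[:,2]>.06)&(P[:,2]<.09)
print(m.sum(),P[m].mean(0),np.percentile(P[m][:,2],[5,50,95]))
```

```text
t 9.9 pos [ 0.5039 -0.1868  0.0332] tilt [ 0.02 -0.09 -0.02] shift [-0.2668  0.0003 -0.0005] F [-0.15  0.02 -0.85] M [-0.02 -0.02  0.05] w 0.0856
7168 [ 0.50641859 -0.18710871  0.07294185] [0.06660394 0.07357666 0.07456164]
```

View pics/w5.png

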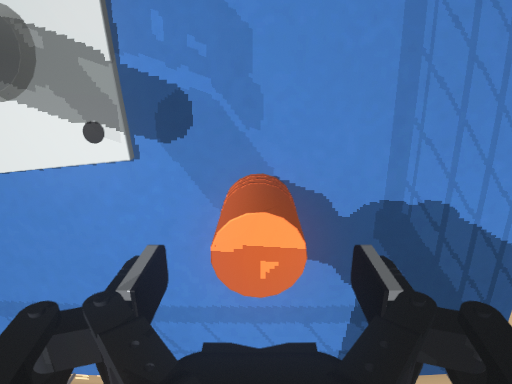

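The cap stands free at (258,255), with its top at 0.0736 against 0.074 expected. I'll rise and go back over the pin.

>>> arm_command(motion=[0, 0, 0, -0.02, 0, 0, -1, 0, 0, 0, -0.04, 0, 0, -1, 0, 0, 0, -0.05, 0, 0, -1, 0, 0, 0, -0.05, 0, 0, -1, 0, 0, 0, -0.05, 0, 0, -1, 0, 0, 0, -0.04, 0, 0, -1, 0, 0, 0, 0, 0, 0, -1])

```text
time_s: 10.82
tcp_pos: [0.5026, -0.1864, 0.2899]
ee_rot: [-0.707, -0.0, 0.707, 0.0]
wrist_force: [-0.1, -0.4, -1.0]
width: 0.0856
```

Run:
```python
from h import *
to(.605,-.0244,.29)
```

```text
t 10.825 pos [ 0.5026 -0.1864  0.2899] tilt [0.01 0.05 0.05] shift [-1.000e-04 -1.620e-01 -1.024e-01] F [-0.12 -0.37 -0.99] M [ 0.   -0.03  0.03] w 0.0856
```

>>> arm_command(motion=[0, 0, 0, 0, -0.04, -0.025, -1, 0, 0, 0, 0, -0.04, -0.025, -1, 0, 0, 0, 0, -0.04, -0.025, -1, 0, 0, 0, 0, -0.03, -0.018, -1, 0, 0, 0, 0, 0, 0, -1, 0, 0, 0, 0, 0, 0, -1])

```text
time_s: 11.58
tcp_pos: [0.5952, -0.0328, 0.2811]
ee_rot: [-0.703, 0.0, 0.711, 0.001]
wrist_force: [-0.5, -0.2, -0.2]
width: 0.0857
```

Run:
```python
from h import *
to(.605,-.0244,.29)
T=toolT()
p=shot('wrist','w6');P,u,v=cloud(p,T)
near=(np.hypot(P[:,0]-.605,P[:,1]+.02)<.06)
for lo,hi,r in((.135,.225,.0192),(.118,.127,.02415),(.03,.112,.02415)):
    m=near&(P[:,2]>lo)&(P[:,2]<hi)
    if m.sum()>20: print(lo,m.sum(),fitcirc(P[m][:,:2],r,np.array([.605,-.02])))
m=near&(P[:,2]>.227)&(P[:,2]<.24); print('top',m.sum(),P[m].mean(0))
```

```text
t 11.575 pos [ 0.5952 -0.0328  0.2811] tilt [-0.14  0.68  0.09] shift [-0.009  -0.0084 -0.0097] F [-0.51 -0.15 -0.2 ] M [-0.07 -0.02  0.03] w 0.0857
0.135 752 (array([ 0.60489461, -0.0243351 ]), np.float64(0.00022022439454726445))
0.118 52 (array([ 0.60485746, -0.02420122]), np.float64(0.0009179200992292568))
0.03 271 (array([ 0.60501836, -0.02447062]), np.float64(0.0001602735478370034))
top 1914 [ 0.60581225 -0.02442416  0.22881426]
```

View pics/w6.png

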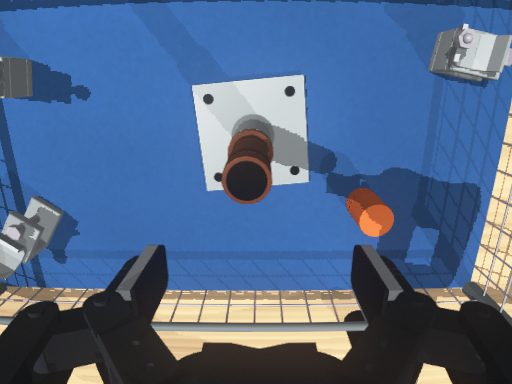

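The pin is bare at (247,170) and its axis is unmoved. The cap stands at (371,214). Aligning over the pin.

>>> arm_command(motion=[-0.1, 0.7, 0.1, 0, -0.0084, -0.0097, -1, 0, 0, 0, 0, 0, 0, -1, 0, 0, 0, 0, 0, 0, -1])

```text
time_s: 12.0
tcp_pos: [0.6048, -0.0261, 0.2809]
ee_rot: [0.708, -0.002, -0.707, -0.001]
wrist_force: [0.1, 0.2, 0.4]
width: 0.0856
```

Run:
```python
from h import *
to(.605,-.0244,.176)
```

```text
t 12.0 pos [ 0.6048 -0.0261  0.2809] tilt [-0.24 -0.07 -0.02] shift [ 1.049e-01 -1.700e-03 -1.000e-04] F [0.14 0.17 0.37] M [-0.03 -0.01  0.  ] w 0.0856
```

>>> arm_command(motion=[-0.2, 0, 0, 0.025, -0.0025, 0, -1, 0, 0, 0, 0.025, 0, 0, -1, 0, 0, 0, 0.025, 0, 0, -1, 0, 0, 0, 0.02, 0, 0, -1, 0, 0, 0, 0, 0, 0, -1])

```text
time_s: 12.62
tcp_pos: [0.6057, -0.025, 0.1853]
ee_rot: [0.709, -0.001, -0.705, -0.0]
wrist_force: [0.7, -0.6, 0.4]
width: 0.0858
```

Run:
```python
from h import *
to(.605,-.0244,.176)
```

```text
t 12.625 pos [ 0.6057 -0.025   0.1853] tilt [-0.14 -0.3  -0.07] shift [ 0.0093 -0.0007  0.0008] F [ 0.66 -0.61  0.43] M [0.03 0.03 0.05] w 0.0858
```

>>> arm_command(motion=[-0.1, -0.3, 0, 0.009, -0.0007, 0.001, -1, 0, 0, 0, 0, 0, 0, -1])

```text
time_s: 12.88
tcp_pos: [0.6057, -0.0246, 0.1776]
ee_rot: [0.708, -0.001, -0.706, 0.0]
wrist_force: [-0.7, 0.2, 0.1]
width: 0.0852
```

Run:
```python
from h import *
to(.605,-.0244,.176)
```

```text
t 12.875 pos [ 0.6057 -0.0246  0.1776] tilt [-0.04 -0.13 -0.09] shift [ 0.0016 -0.0002  0.0007] F [-0.68  0.18  0.06] M [ 0.05 -0.02 -0.05] w 0.0852
```

>>> arm_command(motion=[0, -0.1, 0, 0.001, 0, 0.0007, 0, 0, 0, 0, 0, 0, 0, 0.4, 0, 0, 0, 0, 0, 0, 1, 0, 0, 0, 0, 0, 0, 1, 0, 0, 0, 0, 0, 0, 1], squeeze=60)

```text
time_s: 13.5
tcp_pos: [0.6062, -0.0243, 0.179]
ee_rot: [0.709, -0.001, -0.706, 0.0]
wrist_force: [1.0, 0.9, -0.4]
width: 0.0363
```

Run:
```python
from h import *
to(.605,-.0244,.176)
```

```text
t 13.5 pos [ 0.6062 -0.0243  0.179 ] tilt [-0.03 -0.24 -0.09] shift [0.003  0.0001 0.0012] F [ 1.03  0.89 -0.38] M [ 0.    0.04 -0.  ] w 0.0363
```

Gripped: width 36 mm and almost no side force. First a small test lift.

>>> arm_command(motion=[0, -0.1, 0, -0.004, 0, 0, 1, 0, 0, 0, -0.004, 0, 0, 1])

```text
time_s: 13.75
tcp_pos: [0.6043, -0.0245, 0.1838]
ee_rot: [-0.706, 0.001, 0.708, -0.0]
wrist_force: [0.3, -0.8, -7.1]
width: 0.0357
```

Run:
```python
from h import *
to(.606,-.0243,.237)
```

```text
t 13.75 pos [ 0.6043 -0.0245  0.1838] tilt [-0.03  0.19 -0.09] shift [-0.0532 -0.0001 -0.0015] F [ 0.32 -0.81 -7.07] M [-0.08 -0.23 -0.05] w 0.0357
```

The force is now -7.1 N, which is the pin's weight, so it hangs free with under 1 N sideways. Continuing up.

>>> arm_command(motion=[0, 0.1, 0, -0.005, 0, -0.0008, 1, 0, 0, 0, -0.005, 0, 0, 1])

```text
time_s: 14.0
tcp_pos: [0.6043, -0.0245, 0.1927]
ee_rot: [-0.706, 0.001, 0.709, -0.0]
wrist_force: [0.3, -0.3, -6.6]
width: 0.036
```

Run:
```python
from h import *
to(.605,-.0244,.237)
```

```text
t 14.0 pos [ 0.6043 -0.0245  0.1927] tilt [-0.04  0.24 -0.08] shift [-0.0443 -0.     -0.0005] F [ 0.34 -0.35 -6.63] M [-0.11 -0.16  0.02] w 0.036
```

>>> arm_command(motion=[0, 0.2, -0.1, -0.007, 0, -0.0007, 1, 0, 0, 0, -0.007, 0, 0, 1, 0, 0, 0, -0.006, 0, 0, 1])

```text
time_s: 14.38
tcp_pos: [0.605, -0.0246, 0.2142]
ee_rot: [-0.707, 0.0, 0.707, 0.0]
wrist_force: [0.3, 0.0, -6.4]
width: 0.0363
```

Run:
```python
from h import *
to(.605,-.0244,.237)
```

```text
t 14.375 pos [ 0.605  -0.0246  0.2142] tilt [-0.04  0.03  0.01] shift [-0.0228 -0.0002  0.    ] F [ 0.31  0.04 -6.39] M [-0.1  -0.07 -0.  ] w 0.0363
```

>>> arm_command(motion=[0, 0, 0, -0.007, 0, 0, 1, 0, 0, 0, -0.007, 0, 0, 1, 0, 0, 0, -0.006, 0, 0, 1, 0, 0, 0, 0, 0, 0, 1])

```text
time_s: 14.88
tcp_pos: [0.6055, -0.0246, 0.237]
ee_rot: [0.708, -0.0, -0.707, -0.0]
wrist_force: [0.2, -0.4, -6.0]
width: 0.036
```

Run:
```python
from h import *
to(.605,-.0244,.237)
T=toolT()
p=shot('wrist','w7');q=shot('scene','s7')
for n,a in(('wrist',p),('scene',q)):
    P,u,v=cloud(a,T)
    near=(np.hypot(P[:,0]-.605,P[:,1]+.0244)<.04)
    for lo,hi,r in((.122,.165,.0192),(.03,.112,.02415)):
        m=near&(P[:,2]>lo)&(P[:,2]<hi)
        if m.sum()>20: print(n,lo,m.sum(),fitcirc(P[m][:,:2],r,np.array([.605,-.0244])))
    m=near&(P[:,2]>.25); print('top',m.sum(),np.percentile(P[m][:,2],[50,90,98]))
    for k in('lower_hole','socket_mouth','pin_top'): print(k,[(round(d['score'],2),np.round(d['position'],1)) for d in arm.spot_point(k,a)[:2]])
f=q['frame'][100:300,100:350];cv2.imwrite('pics/s7c.png',cv2.resize(f,None,fx=3,fy=3,interpolation=cv2.INTER_CUBIC))
```

```text
t 14.875 pos [ 0.6055 -0.0246  0.237 ] tilt [-0.03 -0.08  0.  ] shift [-0.     -0.0002  0.0005] F [ 0.22 -0.36 -5.95] M [-0.12 -0.08 -0.05] w 0.036
wrist 0.122 228 (array([ 0.60441563, -0.02415839]), np.float64(0.00021763697815675088))
wrist 0.03 496 (array([ 0.60476515, -0.0243938 ]), np.float64(0.001589346252850195))
top 26561 [0.32597931 0.35669117 0.36302045]
lower_hole [(0.65, array([255. , 176.4]))]
socket_mouth []
pin_top [(0.74, array([256.8, 266.4]))]
scene 0.122 198 (array([ 0.6034816 , -0.02218017]), np.float64(0.001087007701608422))
scene 0.03 417 (array([ 0.60498372, -0.02262825]), np.float64(0.0012238821002962688))
top 3432 [0.44450538 0.58154017 0.58389229]
lower_hole [(0.69, array([216.9, 206.5]))]
socket_mouth [(0.71, array([212.7, 211.7])), (0.23, array([214.6, 225.9]))]
pin_top [(0.81, array([207.1, 162.4]))]
```

View pics/s7c.png

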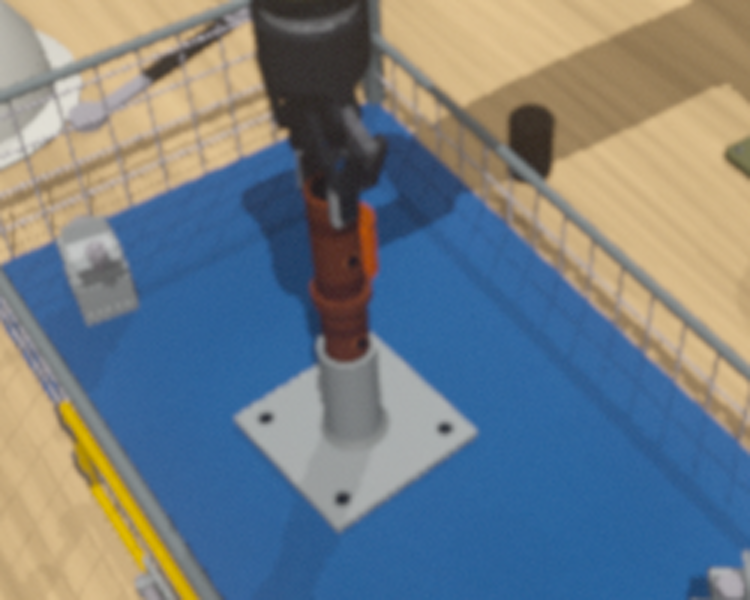

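View pics/w7.png

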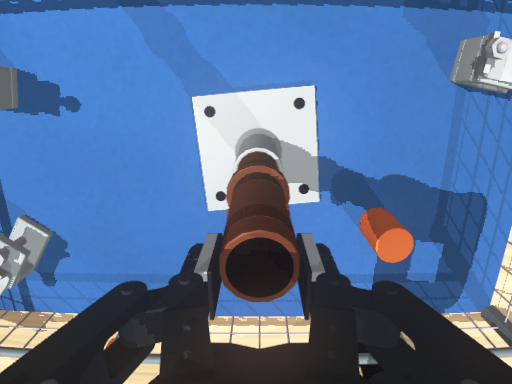

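Lower hole shows at crop (362,343), just above the mouth at (345,345). I'll measure its height, using the pin top and the collar.

Run:
```python
from h import *
np.set_printoptions(precision=4,suppress=True)
T=toolT();to(.605,-.0244,.237)
p=arm.read_camera('wrist');P,u,v=cloud(p,T)
r=np.hypot(P[:,0]-.605,P[:,1]+.0244); f=p['frame'][v,u].astype(int); red=(f[:,2]>f[:,0]+25)
m=(r<.0215)&red&(P[:,2]>.26)&(P[:,2]<.31);h,e=np.histogram(P[m][:,2],np.arange(.26,.31,.002));print('top',dict(zip(e.round(3),h)))
q=arm.read_camera('scene');K=q['intrinsics'];C=np.array(q['camera_from_world'])
Q,u,v=cloud(q);r=np.hypot(Q[:,0]-.605,Q[:,1]+.023);f=q['frame'][v,u].astype(int);red=(f[:,2]>f[:,0]+25)
m=(r<.04)&red&(Q[:,2]>.1)&(Q[:,2]<.24)
for z in np.arange(.11,.23,.004):
    k=m&(abs(Q[:,2]-z)<.002)
    if k.sum()>2: print(round(z,3),k.sum(),r[k].mean().round(4))
# predicted pixels of hole at heights
rv=cv2.Rodrigues(C[:3,:3])[0]
for z in(.117,.13,.135,.14): 
    print(z,cv2.projectPoints(np.array([[.605,-.0235,z]]),rv,C[:3,3],K,q['dist_coeffs'])[0].ravel())
for k in('lower_hole',): print(k,[(round(d['score'],2),np.round(d['position'],1)) for d in arm.spot_point(k,q)[:2]])
t=arm.read_camera('top')
for n,a in(('scene',q),('top',t)):
  for k in('socket_base','beam_clamp1','cap'):
    for d in arm.trace(k,a)[:4]:
        X,_,_=cloud(a,mask=d['pixels'])
        if len(X): print(n,k,round(d['score'],2),np.median(X,0),np.percentile(X,98,0))
X,_,_=cloud(q); m=(np.hypot(X[:,0]-.605,X[:,1]+.02)<.13)&(X[:,2]>.0095)&(X[:,2]<.02)
print('plate',m.sum(), cv2.minAreaRect((X[m][:,:2]*1000).astype(np.float32)))
to(.605,-.0244,.237)
```

```text
t 15.275 pos [ 0.6049 -0.0246  0.2356] tilt [-0.04  0.04  0.01] shift [-0.0014 -0.0002 -0.0001] F [-0.48 -0.37 -6.42] M [-0.15 -0.08  0.01] w 0.0359
top {np.float64(0.26): np.int64(6), np.float64(0.262): np.int64(8), np.float64(0.264): np.int64(6), np.float64(0.266): np.int64(17), np.float64(0.268): np.int64(92), np.float64(0.27): np.int64(85), np.float64(0.272): np.int64(102), np.float64(0.274): np.int64(85), np.float64(0.276): np.int64(89), np.float64(0.278): np.int64(105), np.float64(0.28): np.int64(112), np.float64(0.282): np.int64(154), np.float64(0.284): np.int64(1261), np.float64(0.286): np.int64(139), np.float64(0.288): np.int64(0), np.float64(0.29): np.int64(0), np.float64(0.292): np.int64(0), np.float64(0.294): np.int64(0), np.float64(0.296): np.int64(0), np.float64(0.298): np.int64(0), np.float64(0.3): np.int64(0), np.float64(0.302): np.int64(0), np.float64(0.304): np.int64(0), np.float64(0.306): np.int64(0)}
0.118 5 0.0173
0.122 14 0.019
0.126 14 0.0188
0.13 10 0.019
0.134 12 0.0183
0.138 10 0.0191
0.142 15 0.0192
0.146 11 0.0193
0.15 10 0.019
0.154 15 0.0187
0.158 15 0.0
[... 837 characters left out ...]
3124 0.0663] [0.5025 0.3521 0.117 ]
top beam_clamp1 0.6 [ 0.7025 -0.2924  0.066 ] [ 0.7446 -0.2407  0.1171]
top beam_clamp1 0.58 [0.6831 0.3073 0.0641] [0.7369 0.3552 0.117 ]
top beam_clamp1 0.46 [ 0.5561 -0.0947  0.0125] [ 0.5787 -0.0885  0.0178]
top cap 0.75 [ 0.2759 -0.1999  0.0695] [ 0.2967 -0.1815  0.0749]
top cap 0.71 [0.2781 0.2051 0.0523] [0.2939 0.2248 0.0579]
top cap 0.56 [ 0.4973 -0.1841  0.0725] [ 0.5228 -0.1646  0.0785]
plate 1819 ((598.7739868164062, -20.573440551757812), (171.17689514160156, 155.63958740234375), 3.427757501602173)
t 15.775 pos [ 0.6051 -0.0246  0.236 ] tilt [-0.04 -0.    0.01] shift [-0.001  -0.0002  0.0001] F [ 0.22 -0.37 -7.33] M [-0.18 -0.06 -0.03] w 0.0361
```

The pin top is at about 0.2855, so the lower hole is about 16.5 mm above the mouth. Tilt is close to 0 and side force under 0.5 N. The base plate, clamps and cap have not moved, so I'm handing in.

Run:
```python
from h import *
to(.605,-.0244,.236)
print(arm.hand_in())
to(.605,-.0244,.236)
```

```text
t 15.775 pos [ 0.6051 -0.0246  0.236 ] tilt [-0.04 -0.    0.01] shift [-0.     -0.0002  0.0001] F [ 0.22 -0.37 -7.33] M [-0.18 -0.06 -0.03] w 0.0361
the job is handed in; nothing more can be done
None
the job is handed in; nothing more can be done
```

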